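# Fill the soap-jar row and lock its stop leg at the mark

## Robot

A 6-joint arm with a two-finger parallel gripper is mounted at the origin on the work surface. World frame = base frame: x ahead of the robot, y to its left, z up, the work surface at z = 0. Lengths are in m, angles in rad, forces in N, time in s.
With the tool pointing down it reaches from about 0.25 to 0.775 m from the base axis. Payload 4 kg.
Tool frame: the origin (TCP) lies on the centre line of the jaws, within the pads' length; the fingertips stand 8 mm ahead of it and the grasp point (between the pads) lies 11 mm behind it; y points along the fingers, z is the direction in which the jaws open and shut, and the axes are right-handed (so a half turn about y gives the same grasp; the last joint's range is limited). The gripper opens to 94 mm and grips with 3 to 60 N. Pads are 16 mm wide; open, the fingers measure 119 mm over their backs; the gripper's body (75 mm by 177 mm) begins 78 mm behind the grasp point.
Start: joints at [-1.345, 0.087, 1.371, -0, 1.684, -0.103], TCP at [0.178, -0.521, 0.214] pointing down, gripper open.
Joint ranges: [-3.1, 3.1], [-0.76, 2.03], [0.27, 2.55], [-1.08, 4.22], [0.17, 2.65], [-2.57, 2.57]. Speed limits (rad/s): [2.79, 2.79, 3.14, 3.14, 3.14, 3.14].

## Interface

Orientations are given as a unit quaternion [w, x, y, z].
In Python, from bench import get_obs, capture, finish_job gives the robot as it stands. The module is installed in compiled form; this text tells all that it offers.
- The arm moves only by the shell command python3 -m creep 'ROWS' [FORCE]. ROWS is JSON, a list of rows, each an object with "dr": the turn, a rotation vector about the tool's x, y, z in degrees, a list of three; "slide": the shift along the tool's x, y, z in m, a list of three; "gripper": the finger opening in m, from 0 to 0.094. In form: [{"dr": [ax, ay, az], "slide": [dx, dy, dz], "gripper": gripper}, ...]. A call has 1 to 20 rows; each row is the pose to reach, as a shift and turn from the pose measured when the call began, along the tool's axes at that moment; what a row does not reach only later rows make up. A row lasts 1/8 s, in which the tool goes at most 62.5 mm and 10.7 degrees, less where a joint would pass 70% of its speed; a pose out of reach is approached as far as the arm can. A call with a gripper value outside its range is refused whole. The fingers move at their own pace and stop on an object; FORCE is the grip in N (left out, the last holds). Time passes only in rows, so rows that repeat a pose let the fingers close. It gives the time, the measured TCP pose, the force and the opening at its end, in the units of the state.
- get_obs(): the state, without advancing time (a new reading comes with each control period).
- capture(name): name is "scene" or "side" or "wrist"; returns a dict with "pixels" (420x560x3 uint8, red, green, blue), "z_map" (420x560 float32, m along the optical axis (not along the pixel's ray), 0 where there is no reading), "camera_matrix" (3x3 intrinsics, pixels), "distortion" ([k1, k2, p1, p2, k3] as OpenCV has them; the pictures are not rectified), "R" (3x3) and "t" (3): a world point X has camera coordinates R X + t. Camera axes: x right, y down, z forward; pixel columns grow to the right and rows downward; lengths in m; the calibration is good to about 2 mm. A picture is of the moment at which its call begins.
- finish_job(): hands the job in, once; it reports no verdict.
The state is a dict: "t": time; "qpos": joint angles; "joint_velocities": joint speeds; "tau": joint torques, N m; "tool_pos": TCP position; "ee_rot": TCP orientation; "contact_force": force on the tool from outside, world axes, zero at the start; "moment": the same for the moment, N m; "gripper_width": finger opening in m.
Only numpy, scipy, OpenCV 4.12 (cv2) and the standard library are available. Lean on these libraries where they do the work, as an engineer would, in place of code of your own. Each camera call takes 0.05 s, during which the arm holds its last target.

## Task

Stand the loose blue-capped jar upright on the empty round yellow spot so that it completes the row on the low grey shelf, and let go of it. Then push the spring-loaded stop leg out, with its orange cam lever still open, until the white line on its foot lies over the red mark on the shelf, hold it there, and squeeze the orange lever fully home against the blue fin; finish still gripping the lever and fin with the leg at the mark, because the spring would pull it back. Leave the other jars, the softener bottle and the cup where they are.

Things in the scene. Friction and masses are not known exactly. Their poses are not given: they have to be found in the camera images.
- jar_mid (a point): centre (half-way up) of the loose white jar with a blue cap, 52 mm diameter, 80 mm tall, about 0.25 kg, standing on the counter; z is its own axis, up
- empty_spot (a point): centre of the empty spot on the shelf board's upper face, 12 mm above the counter: a flat painted yellow disc 60 mm across. It may be any of three places, 60 mm apart, in a row along the shelf's y
- tray: the fixed grey shelf: board 100 mm (x) by 225 mm (y), 12 mm thick, with an end plate 45 mm high at its +y end. Origin: counter height, under the middle place of the row. y: along the row, away from the stop leg; x: across the row, away from the robot. The stop leg has the same yaw and the same middle line
- length_mark (a point): middle of the red mark, a stripe 8 mm wide (y) and 98 mm long (x) across the shelf board's upper face, near its -y end. Axes as the shelf's. The three places of the row lie 46, 106 and 166 mm from it along +y, on its y axis
- leg_pointer (a point): middle of the white line on top of the leg's black rubber foot (60 mm in x, 8 mm in y, from 16 to 70 mm above the counter; the line is at half its thickness). It moves with the leg along +y straight towards the red mark, passing 4 mm over the shelf board. Axes as the shelf's
- leg_grip (a point): point on the leg's handle midway between the gripped faces of fin and closed lever, 86 mm above the counter, half-way along them. Moves with the leg, 200 mm behind (-y of) the white line; axes as the shelf's. Fin and lever stand side by side in x as a stem, 40 mm long (y), 62 to 110 mm above the counter, over a grey plate whose top is at 62 mm
- cross_bar (a point): middle of the rear (-y) face of the grey cross bar in front of the stem: 110 mm in x, 10 mm thick, 62 to 104 mm above the counter, 23 mm ahead (+y) of leg_grip. With the stem it forms a T seen from above. Fingers lowered on either side of the stem can push this face forward with their flanks without squeezing; closing them then slides the lever home
- fin_face (a point): middle of the outer (gripped, -x) face of the blue fin, which is fixed on the leg: 12 mm thick (x), 40 mm long (y), 48 mm high; 16 mm on the -x side of leg_grip
- lever_face (a point): middle of the outer (gripped, +x) face of the orange cam lever, 12 mm thick (x), 40 mm long (y), 48 mm high: 16 mm on the +x side of leg_grip when closed, 28 mm fully open, so that the stem is 32 mm wide closed and up to 44 mm open
- leg (a joint): how far the leg is pushed out of its sleeve, m: 0 fully in (its start), at most 0.125; grows along +y. The red mark needs 0.05 to 0.10. A spring pulls it back in with 2 N at 0, rising to 4.5 N at 0.10, lever closed or not
- cam_lever (a joint): opening of the orange cam lever, m: 0 closed (home), 0.012 fully open; it slides along x on the leg, starts open by 10 to 12 mm, needs about 5 N to move and stays where it is left
- jar_a: row jar with a white cap, size as the loose jar, on the shelf; origin at the centre of its underside
- jar_b: row jar with a green cap, size as the loose jar, on the shelf; origin at the centre of its underside
- softener: white bottle with a blue cap, 66 mm diameter, 150 mm tall, on the counter; origin at the centre of its underside; leave alone
- cup: blue cup, 72 mm diameter, 70 mm tall, beyond the shelf; origin at the centre of its underside; leave alone
Things that resemble listed ones, but are neither listed nor needed, are in the scene too. Of the things that look like the tray, take the one that is farthest from the robot's base at the start.

How it is judged:
On the way, in this order (a step that is already met when the one before it is completed fails the run):
1. the loose jar stands upright on the empty spot and has been let go (horizontal distance between jar_mid and empty_spot below 0.01 m and height (world z) of jar_mid between 0.046 and 0.058 m and angle between jar_mid's own z axis and vertical below 0.1 rad and distance between the grasp point and jar_mid above 0.06 m), for 0.2 s.
2. the leg is out at the red mark with the lever still open (y of leg_pointer in the frame of length_mark between -0.006 and 0.006 m and value of joint cam_lever above 0.007 m), for 0.2 s.
3. the lever is fully closed with the leg still at the mark, gripped (y of leg_pointer in the frame of length_mark between -0.006 and 0.006 m and value of joint cam_lever below 0.002 m and contact force between the fingers and leg_c0 above 2 N and contact force between the fingers and cam_lever_c0 above 2 N), for 0.2 s.
At the end, for the whole second after the job is handed in: Loose jar upright on the shelf within 10 mm of the spot's centre; row jars upright, within 12 mm of their start; white line within 6 mm of the red mark's middle, leg at rest; lever closed to under 2 mm; fingers pressing fin and lever with over 2 N each (all of step 3 and horizontal distance between jar_mid and empty_spot below 0.01 m and height (world z) of jar_mid between 0.046 and 0.058 m and angle between each of jar_mid, jar_a, jar_b's own z axis and vertical below 0.1 rad and distance of each of jar_a, jar_b from where it was at the start of the episode below 0.012 m and velocity of joint leg between -0.01 and 0.01 m/s); the arm keeps its last pose, push and grip.
It fails at once if a jar of the row is knocked over or pushed more than 25 mm (distance of any of jar_a, jar_b from where it was at the start of the episode above 0.025 m).
It fails at once if the softener bottle or the cup is moved more than 30 mm (distance of any of softener, cup from where it was at the start of the episode above 0.03 m).
It also fails if it takes over 58 s, if anything falls off the work surface, if the arm or the gripper's body presses on something with over 40 N, if the wrist force passes 120 N, or if a joint passes its speed limit or range.

## Working session

There is one attempt and no reset: what is moved stays moved. The work goes in short steps, Python scripts to look and compute and a shell command to move; the robot and the scene stay as the last step left them, time stands still between calls to the robot, and variables do not carry over. Pictures are saved under pics/ and viewed, and the job is handed in when it is done.

```bash
mkdir -p pics; cat > h.py <<'E'
import numpy as np, cv2, pickle
from bench import get_obs, capture
def snap(name,tag):
    c=capture(name); pickle.dump(c,open(f'pics/{tag}.pkl','wb'))
    cv2.imwrite(f'pics/{tag}.png',cv2.cvtColor(c['pixels'],cv2.COLOR_RGB2BGR)); return c
def load(tag): return pickle.load(open(f'pics/{tag}.pkl','rb'))
def ray(c,u,v):
    p=cv2.undistortPoints(np.array([[[u,v]]],float),np.array(c['camera_matrix']),np.array(c['distortion']))[0,0]
    R=np.array(c['R']);t=np.array(c['t'])
    return -R.T@t, R.T@np.array([p[0],p[1],1])
def onz(c,u,v,z):
    o,d=ray(c,u,v); return o+d*(z-o[2])/d[2]
def dep(c,u,v):
    o,d=ray(c,u,v); return o+d*c['z_map'][int(round(v)),int(round(u))]
def tri(obs):
    A=np.zeros((3,3));b=np.zeros(3)
    for c,u,v in obs:
        o,d=ray(c,u,v);d=d/np.linalg.norm(d);P=np.eye(3)-np.outer(d,d);A+=P;b+=P@o
    X=np.linalg.solve(A,b)
    r=[np.linalg.norm((np.eye(3)-np.outer(d/np.linalg.norm(d),d/np.linalg.norm(d)))@(X-o)) for o,d in [ray(*q) for q in obs]]
    return X,r
def proj(c,X):
    rv=cv2.Rodrigues(np.array(c['R']))[0]
    return cv2.projectPoints(np.array(X,float).reshape(-1,1,3),rv,np.array(c['t']),np.array(c['camera_matrix']),np.array(c['distortion']))[0].reshape(-1,2)
def crop(tag,u0,v0,u1,v1,s,out):
    im=cv2.imread(f'pics/{tag}.png')[v0:v1,u0:u1]
    im=cv2.resize(im,None,fx=s,fy=s,interpolation=cv2.INTER_CUBIC)
    for u in range((u0+9)//10*10,u1,10):
        cv2.line(im,((u-u0)*s,0),((u-u0)*s,8 if u%50 else 20),(0,0,255),1)
        if u%50==0: cv2.putText(im,str(u),((u-u0)*s,32),0,.4,(0,0,255),1)
    for v in range((v0+9)//10*10,v1,10):
        cv2.line(im,(0,(v-v0)*s),(8 if v%50 else 20,(v-v0)*s),(0,0,255),1)
        if v%50==0: cv2.putText(im,str(v),(22,(v-v0)*s),0,.4,(0,0,255),1)
    cv2.imwrite(f'pics/{out}.png',im)
E
python3 - <<'E'
from h import *
for n in ['scene','side','wrist']:
    c=snap(n,n+'0'); R=np.array(c['R']); print(n,-R.T@np.array(c['t']),R[2])
print(get_obs())
E
```

```text
scene [ 1.34258255 -0.12708728  1.05950832] [-0.62868863  0.0988239  -0.77135234]
side [0.29557209 0.83404159 0.66197533] [ 0.26251546 -0.78567958 -0.56017249]
wrist [ 0.25128571 -0.49532363  0.38355591] [-0.25099565 -0.08292325 -0.96442984]
{'t': 0.15, 'qpos': array([-1.34510260e+00,  8.77527181e-02,  1.37187711e+00, -4.09192786e-05,
        1.68358774e+00, -1.03118373e-01]), 'joint_velocities': array([ 5.24371803e-04, -1.16705888e-03, -4.95051050e-03,  6.51104550e-06,
        3.79559300e-04,  4.20382371e-04]), 'tau': array([ 1.39884294e-03, -3.40642548e+01, -3.02793181e+01,  7.18301442e-02,
        3.05657345e-02, -1.10119115e-04]), 'tool_pos': array([ 0.17748844, -0.52015274,  0.21260603]), 'ee_rot': array([ 0.11567846, -0.11577754,  0.69814454, -0.69699947]), 'contact_force': array([ 0.04646939,  0.35799227, -0.04094953]), 'moment': array([-0.05511705,  0.00873441, -0.00311306]), 'gripper_width': 0.09413852442297041}
```

View pics/scene0.png

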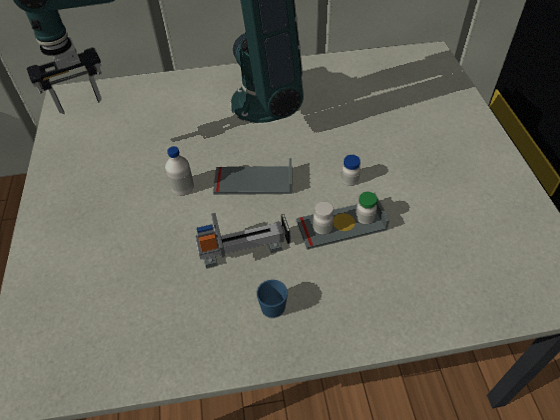

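View pics/side0.png

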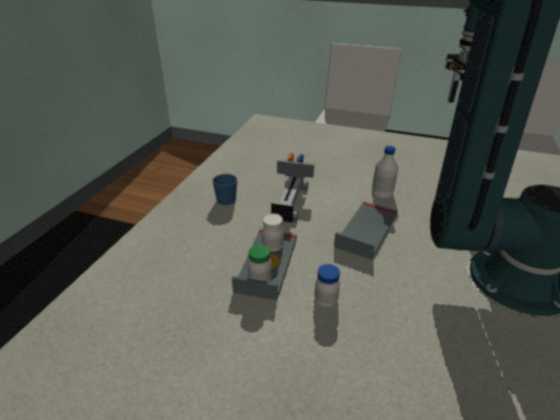

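View pics/wrist0.png

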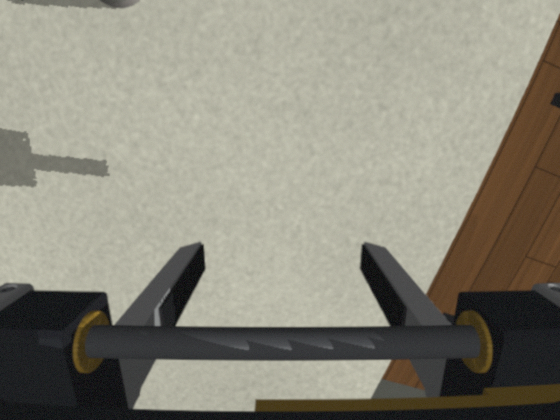

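Scene view: shelf candidates are the empty grey tray at about (253,180) and the one with jars at about (343,225). The latter is farther from the base and has the jars, the yellow spot (344,222) and the leg. The loose jar is at (351,170), a single jar standing on the counter. Next I'll enlarge these.

```bash
python3 - <<'E'
from h import *
crop('scene0',290,145,400,260,6,'c1'); crop('scene0',185,195,315,280,6,'c2'); crop('side0',220,140,360,310,4,'c3')
E
```

```text
(no output)
```

View pics/c1.png

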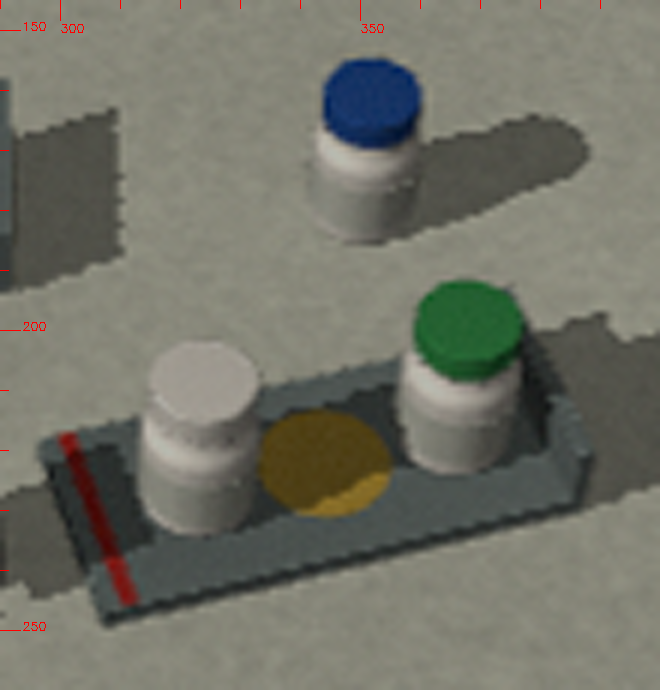

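View pics/c2.png

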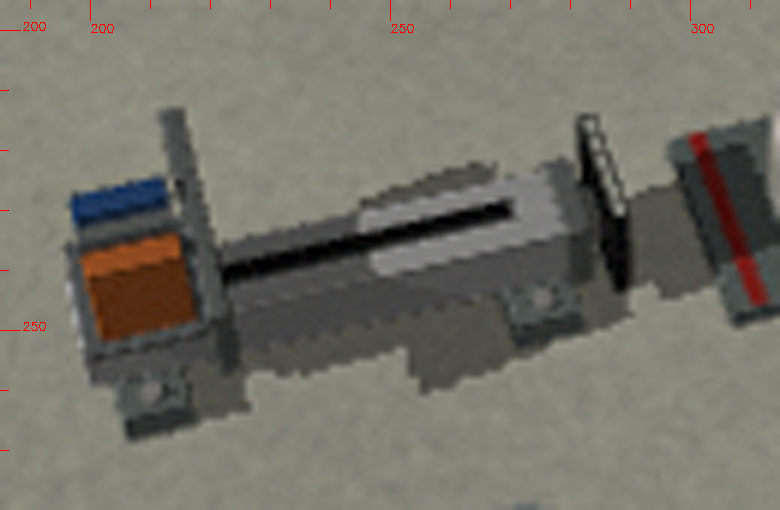

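View pics/c3.png

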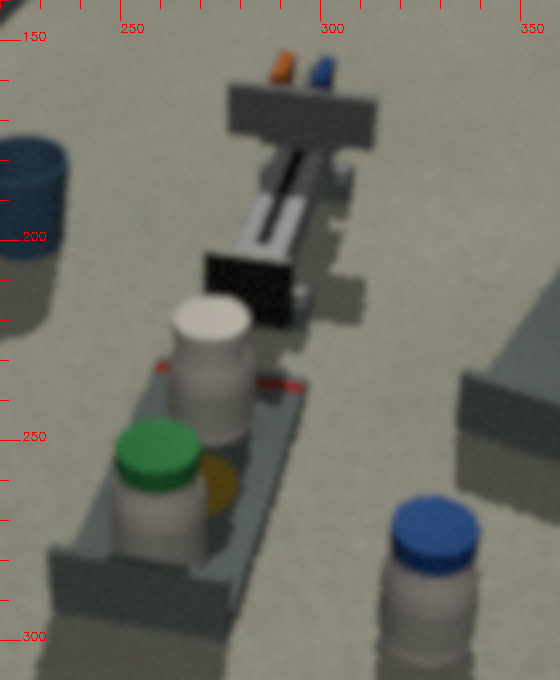

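```bash
python3 - <<'E'
from h import *
s=load('scene0');d=load('side0')
np.set_printoptions(precision=4,suppress=True)
for n,a,b in [('jar',(352,160),(328.7,272)),('white',(324.2,208),(273,219.5)),('green',(368.2,198),(260,251.5))]:
    X,r=tri([(s,*a),(d,*b)]); print(n,X,np.array(r), dep(s,*a),onz(s,*a,.08 if n=='jar' else .092), onz(d,*b,.08 if n=='jar' else .092))
print('spot',onz(s,344.2,222.2,.012),dep(s,344.2,222.2))
a,b=onz(s,301.3,217.8,.012),onz(s,311.3,245,.012);print('mark',a,b,(a+b)/2,np.linalg.norm(a-b),np.degrees(np.arctan2(*(b-a)[1::-1])))
a,b=onz(s,283,214.7,.07),onz(s,288.7,230.8,.07);print('line',a,b,(a+b)/2,np.linalg.norm(a-b),np.degrees(np.arctan2(*(b-a)[1::-1])))
print('fin top',[onz(s,185+x/6,195+y/6,.11) for x,y in[(72,197),(163,178)]],'lever',[onz(s,185+x/6,195+y/6,.11) for x,y in[(80,250),(180,235),(100,340),(197,322)]])
print('spot tri', tri([(s,344.2,222.2)]*1+[(s,344.2,222.2)])[0] if 0 else '')
E
```

```text
jar [0.4001 0.2048 0.0789] [0.0007 0.0007] [0.4072 0.2018 0.0871] [0.4004 0.2042 0.08  ] [0.4003 0.2068 0.08  ]
white [0.5654 0.0873 0.0917] [0.0005 0.0005] [0.5646 0.0879 0.0901] [0.5662 0.0875 0.092 ] [0.565  0.0872 0.092 ]
green [0.5523 0.2063 0.0909] [0.0008 0.0008] [0.553  0.2067 0.0909] [0.554  0.2063 0.092 ] [0.5514 0.2068 0.092 ]
spot [0.5601 0.1473 0.012 ] [0.5635 0.1461 0.0166]
mark [0.5244 0.0369 0.012 ] [0.6175 0.0455 0.012 ] [0.571  0.0412 0.012 ] 0.09352133394053438 5.287280810921185
line [ 0.5512 -0.0165  0.07  ] [ 0.6049 -0.011   0.07  ] [ 0.578  -0.0138  0.07  ] 0.05394587686027299 5.896221490336656
fin top [array([ 0.5859, -0.2329,  0.11  ]), array([ 0.5828, -0.1958,  0.11  ])] lever [array([ 0.6132, -0.2312,  0.11  ]), array([ 0.6129, -0.1912,  0.11  ]), array([ 0.6583, -0.226 ,  0.11  ]), array([ 0.6565, -0.188 ,  0.11  ])]
spot tri
```

```bash
cat >> h.py <<'E'
from scipy.spatial.transform import Rotation as Ro
np.set_printoptions(precision=4,suppress=True)
def plan(p,zax=None):
    o=get_obs(); w,x,y,z=o['ee_rot']; R=Ro.from_quat([x,y,z,w]).as_matrix()
    print('t',o['t'],'pos',o['tool_pos'],'gw',o['gripper_width'],'F',o['contact_force'],'\nR',R.tolist())
    print('slide',R.T@(np.array(p)-o['tool_pos']))
    if zax is not None:
        za=np.array(zax)/np.linalg.norm(zax); ya=np.array([0,0,-1.]); xa=np.cross(ya,za)
        T=np.stack([xa,ya,za],1); print('dr',np.degrees(Ro.from_matrix(R.T@T).as_rotvec()))
E
python3 - <<'E'
from h import *
z=np.array([.994,.11,0])
plan([.400,.205,.20],z); plan([.400,.205,.20],-z)
print(get_obs()['qpos'])
s=load('scene0'); print('bottle',onz(s,174,152,.15),'cup',onz(s,272,290,.07), 'tray2',onz(s,292,165,.03))
E
```

```text
t 0.15 pos [ 0.1775 -0.5202  0.2126] gw 0.09413852442297041 F [ 0.0465  0.358  -0.0409] 
R [[-0.9464281099015672, -0.00040325578652675165, 0.32291433875397624], [-0.3229145656471464, 0.001574607110398283, -0.9464268085305713], [-0.00012681112678755713, -0.9999986789977368, -0.0016204695984827454]]
slide [-0.4448  0.0137 -0.6144]
dr [  0.0733 -77.4756  -0.0689]
t 0.15 pos [ 0.1775 -0.5202  0.2126] gw 0.09413852442297041 F [ 0.0465  0.358  -0.0409] 
R [[-0.9464281099015672, -0.00040325578652675165, 0.32291433875397624], [-0.3229145656471464, 0.001574607110398283, -0.9464268085305713], [-0.00012681112678755713, -0.9999986789977368, -0.0016204695984827454]]
slide [-0.4448  0.0137 -0.6144]
dr [  0.0731 102.5244   0.0779]
[-1.3451  0.0878  1.3719 -0.      1.6836 -0.1031]
bottle [ 0.3518 -0.2753  0.15  ] cup [ 0.7652 -0.0776  0.07  ] tray2 [0.3404 0.0442 0.03  ]
```

```bash
python3 -m creep '[{"dr":[0,-77.5,0],"slide":[-0.445,0,-0.614],"gripper":0.094},{"dr":[0,-77.5,0],"slide":[-0.445,0,-0.614],"gripper":0.094},{"dr":[0,-77.5,0],"slide":[-0.445,0,-0.614],"gripper":0.094},{"dr":[0,-77.5,0],"slide":[-0.445,0,-0.614],"gripper":0.094},{"dr":[0,-77.5,0],"slide":[-0.445,0,-0.614],"gripper":0.094},{"dr":[0,-77.5,0],"slide":[-0.445,0,-0.614],"gripper":0.094},{"dr":[0,-77.5,0],"slide":[-0.445,0,-0.614],"gripper":0.094},{"dr":[0,-77.5,0],"slide":[-0.445,0,-0.614],"gripper":0.094},{"dr":[0,-77.5,0],"slide":[-0.445,0,-0.614],"gripper":0.094},{"dr":[0,-77.5,0],"slide":[-0.445,0,-0.614],"gripper":0.094},{"dr":[0,-77.5,0],"slide":[-0.445,0,-0.614],"gripper":0.094},{"dr":[0,-77.5,0],"slide":[-0.445,0,-0.614],"gripper":0.094},{"dr":[0,-77.5,0],"slide":[-0.445,0,-0.614],"gripper":0.094},{"dr":[0,-77.5,0],"slide":[-0.445,0,-0.614],"gripper":0.094},{"dr":[0,-77.5,0],"slide":[-0.445,0,-0.614],"gripper":0.094},{"dr":[0,-77.5,0],"slide":[-0.445,0,-0.614],"gripper":0.094}]'
python3 - <<'E'
from h import *
plan([.400,.205,.039],[.994,.11,0]); snap('wrist','w1')
E
```

```text
t: 2.15
tool_pos: [0.4004, 0.2033, 0.214]
ee_rot: [0.527, -0.526, 0.473, -0.472]
contact_force: [-0.7, -0.4, -0.6]
gripper_width: 0.0941
t 2.15 pos [0.4004 0.2033 0.214 ] gw 0.094095821886 F [-0.6836 -0.4446 -0.6394] 
R [[0.10796907980602602, 0.0003214106472904099, 0.994154200565001], [-0.9941529772288143, 0.001636649365191034, 0.1079684178171576], [-0.0015923796421992154, -0.9999986090360584, 0.0004962388778416704]]
slide [-0.0015  0.175  -0.0003]
dr [-0.0285 -0.1166 -0.0912]
```

View pics/w1.png

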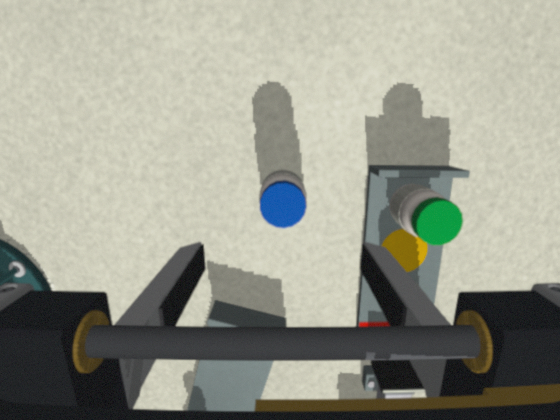

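Wrist view: blue cap top centre at (283,204), green cap at (437,221), spot visible at about (405,250). I'll check the jar and its height from this second view.

```bash
python3 - <<'E'
from h import *
s=load('scene0');d=load('side0');w=load('w1')
for n,a,b,g in [('jar',(352,160),(328.7,272),(283,204)),('green',(368.2,198),(260,251.5),(437,221))]:
    print(n,*tri([(s,*a),(d,*b),(w,*g)]),onz(w,*g,.08 if n=='jar' else .092),tri([(s,*a),(w,*g)])[0],'dep',dep(w,*g))
X,r=tri([(s,*(352,160)),(d,*(328.7,272)),(w,283,204)])
plan([X[0],X[1],.045])
crop('w1',230,150,470,300,3,'c4')
E
```

```text
jar [0.4009 0.205  0.0792] [np.float64(0.0011837813968908865), np.float64(0.0006945640521941131), np.float64(0.0011886845688629207)] [0.402  0.2056 0.08  ] [0.4015 0.2048 0.0805] dep [0.402  0.2055 0.0799]
green [0.5521 0.2069 0.0907] [np.float64(0.000675062350786689), np.float64(0.001094865245096626), np.float64(0.0007952052878922339)] [0.5511 0.208  0.092 ] [0.5522 0.2073 0.0898] dep [0.5512 0.2079 0.0917]
t 2.2 pos [0.4005 0.2035 0.214 ] gw 0.09420937392428765 F [-0.0181 -0.5382  0.1504] 
R [[0.10817785698507748, 0.00037781467104436306, 0.9941314845201267], [-0.994130159601966, 0.0017173911006032605, 0.10817706012633865], [-0.0016664416839582419, -0.9999984539107459, 0.0005613806480938011]]
slide [-0.0012  0.169   0.0005]
```

View pics/c4.png

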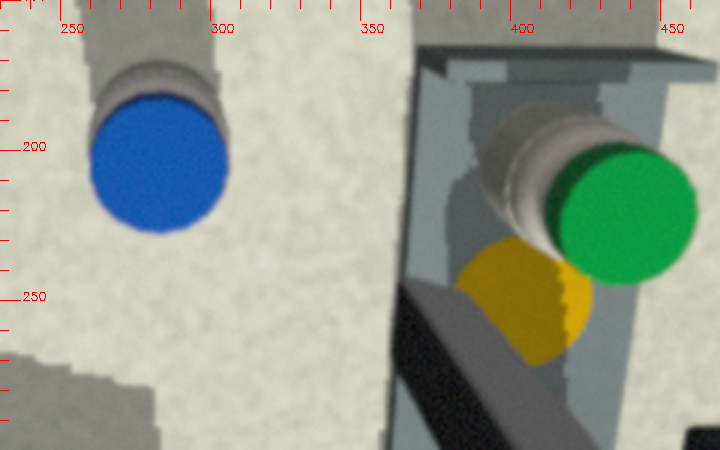

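```bash
python3 -m creep '[{"dr":[0,0,0],"slide":[-0.0015,0.06,0.0005],"gripper":0.094},{"dr":[0,0,0],"slide":[-0.0015,0.12,0.0005],"gripper":0.094},{"dr":[0,0,0],"slide":[-0.0015,0.16,0.0005],"gripper":0.094},{"dr":[0,0,0],"slide":[-0.0015,0.179,0.0005],"gripper":0.094},{"dr":[0,0,0],"slide":[-0.0015,0.179,0.0005],"gripper":0.094},{"dr":[0,0,0],"slide":[-0.0015,0.179,0.0005],"gripper":0.05},{"dr":[0,0,0],"slide":[-0.0015,0.179,0.0005],"gripper":0.04},{"dr":[0,0,0],"slide":[-0.0015,0.179,0.0005],"gripper":0.04},{"dr":[0,0,0],"slide":[-0.0015,0.179,0.0005],"gripper":0.04},{"dr":[0,0,0],"slide":[-0.0015,0.179,0.0005],"gripper":0.04},{"dr":[0,0,0],"slide":[-0.0015,0.179,0.0005],"gripper":0.04},{"dr":[0,0,0],"slide":[-0.0015,0.179,0.0005],"gripper":0.04}]' 25
python3 - <<'E'
from h import *
plan([.56,.147,.047]); snap('side','s2'); crop('s2',260,200,420,330,5,'c5')
E
```

```text
t: 3.7
tool_pos: [0.4008, 0.2054, 0.0353]
ee_rot: [0.527, -0.526, 0.473, -0.472]
contact_force: [-1.7, -0.3, 3.4]
gripper_width: 0.0513
t 3.7 pos [0.4008 0.2054 0.0353] gw 0.05132601258428694 F [-1.7062 -0.3094  3.4086] 
R [[0.10822103840348762, 0.0002325079606489422, 0.9941268293265801], [-0.9941252170829349, 0.0018414151424135383, 0.10822043222091293], [-0.0018054380850053287, -0.9999982775636774, 0.0004304218856975295]]
slide [ 0.0753 -0.0117  0.152 ]
```

View pics/c5.png

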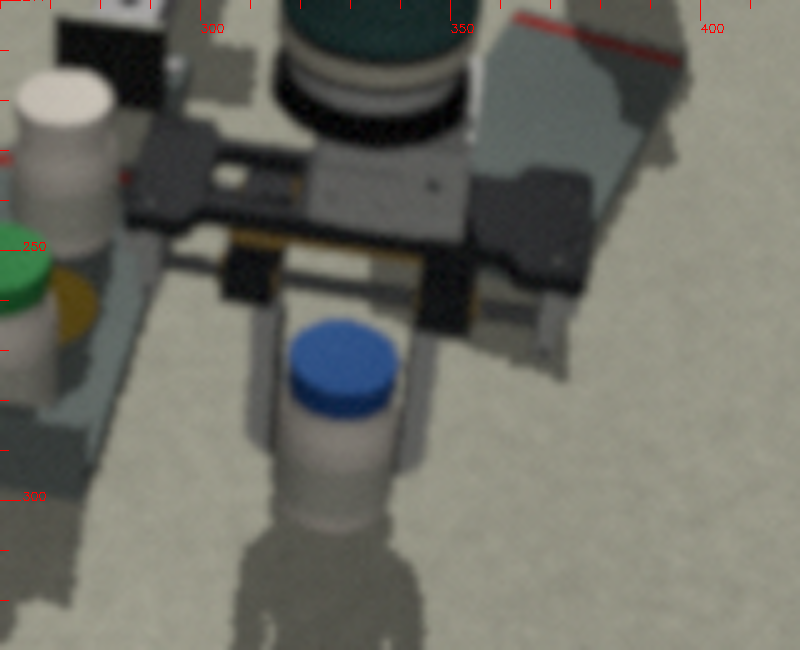

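Side view: the jar stands upright between the pads (cap about (328,272)), opening 51.3 mm. Next: lift and carry.

```bash
python3 -m creep '[{"dr":[0,0,0],"slide":[0,-0.03,0],"gripper":0.04},{"dr":[0,0,0],"slide":[0,-0.08,0],"gripper":0.04},{"dr":[0,0,0],"slide":[0,-0.13,0],"gripper":0.04},{"dr":[0,0,0],"slide":[0.02,-0.13,0.04],"gripper":0.04},{"dr":[0,0,0],"slide":[0.045,-0.13,0.09],"gripper":0.04},{"dr":[0,0,0],"slide":[0.065,-0.13,0.13],"gripper":0.04},{"dr":[0,0,0],"slide":[0.075,-0.13,0.15],"gripper":0.04},{"dr":[0,0,0],"slide":[0.075,-0.13,0.151],"gripper":0.04},{"dr":[0,0,0],"slide":[0.075,-0.13,0.151],"gripper":0.04},{"dr":[0,0,0],"slide":[0.075,-0.13,0.151],"gripper":0.04}]'
python3 - <<'E'
from h import *
plan([.5594,.1471,.048],[.994,.11,0]); snap('scene','s3');snap('wrist','w3'); crop('s3',270,120,410,260,5,'c6')
E
```

```text
t: 5.0
tool_pos: [0.558, 0.1475, 0.1652]
ee_rot: [0.527, -0.526, 0.472, -0.471]
contact_force: [0.2, 0.3, -2.4]
gripper_width: 0.0512
t 5.0 pos [0.558  0.1475 0.1652] gw 0.051248546168208696 F [ 0.1823  0.344  -2.3823] 
R [[0.1092469979788345, -0.0003192779733922624, 0.9940145831395979], [-0.9940127431648871, 0.0019156209356951948, 0.10924741105512492], [-0.001939035437848624, -0.9999981142272254, -0.00010809053767374399]]
slide [0.0008 0.1172 0.0013]
dr [ 0.0062 -0.043  -0.1111]
```

View pics/c6.png

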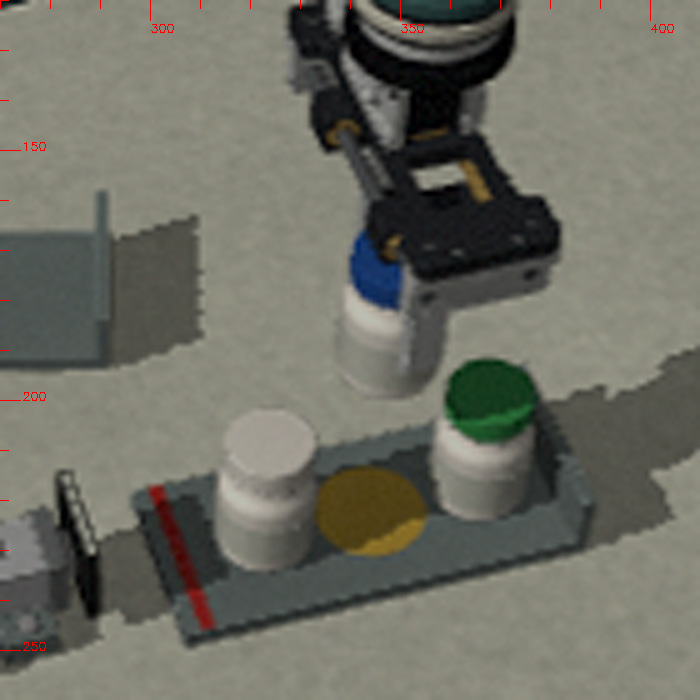

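View pics/w3.png

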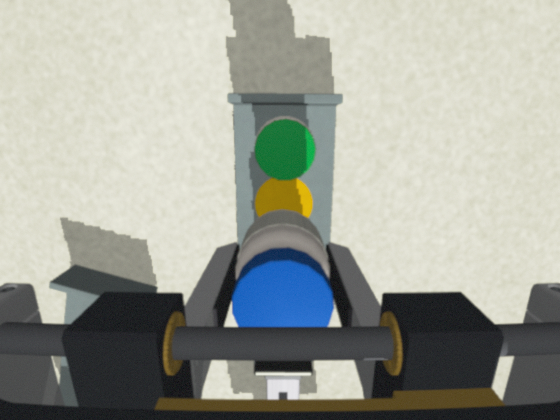

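Scene and wrist views: the held jar is above the row and in line with the spot (wrist: spot centre column 284, jar 283, green cap 285). Lowering it now.

```bash
python3 -m creep '[{"dr":[0,0,0],"slide":[0.0008,0.02,0.0013],"gripper":0.04},{"dr":[0,0,0],"slide":[0.0008,0.045,0.0013],"gripper":0.04},{"dr":[0,0,0],"slide":[0.0008,0.07,0.0013],"gripper":0.04},{"dr":[0,0,0],"slide":[0.0008,0.09,0.0013],"gripper":0.04},{"dr":[0,0,0],"slide":[0.0008,0.105,0.0013],"gripper":0.04},{"dr":[0,0,0],"slide":[0.0008,0.113,0.0013],"gripper":0.04},{"dr":[0,0,0],"slide":[0.0008,0.1175,0.0013],"gripper":0.04},{"dr":[0,0,0],"slide":[0.0008,0.1175,0.0013],"gripper":0.04},{"dr":[0,0,0],"slide":[0.0008,0.1175,0.0013],"gripper":0.04}]'
python3 - <<'E'
from h import *
plan([.5594,.1471,.047],[.994,.11,0]); snap('scene','s4');snap('side','d4'); crop('s4',270,140,410,260,5,'c7');crop('d4',220,180,360,310,5,'c8')
E
```

```text
t: 6.22
tool_pos: [0.5603, 0.1471, 0.0489]
ee_rot: [0.528, -0.526, 0.472, -0.472]
contact_force: [0.5, 0.1, -2.4]
gripper_width: 0.051
t 6.225 pos [0.5603 0.1471 0.0489] gw 0.05097808099411405 F [ 0.5391  0.1472 -2.427 ] 
R [[0.10919338424225983, 0.0020377771425738045, 0.9940184366006698], [-0.9940185233206269, 0.0022308737133029943, 0.10918882038906735], [-0.0019950271183375445, -0.9999954353229783, 0.002269184876690422]]
slide [-0.0001  0.0019 -0.0009]
dr [-0.1301 -0.0462 -0.1143]
```

View pics/c7.png

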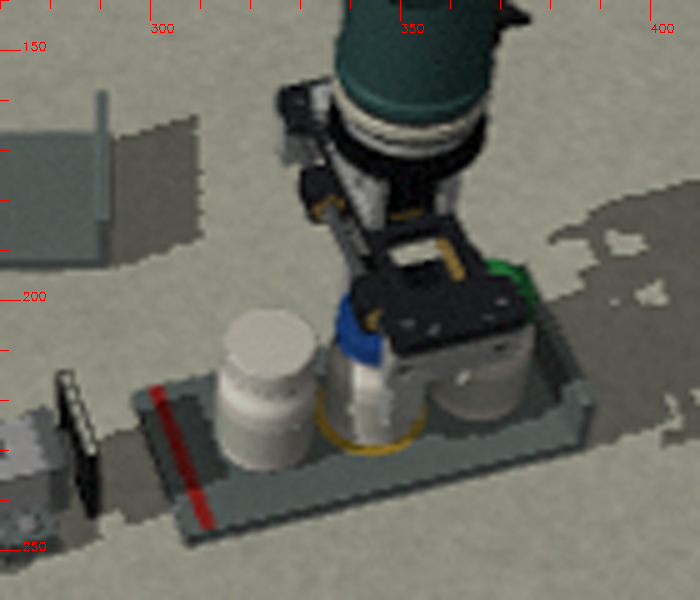

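View pics/c8.png

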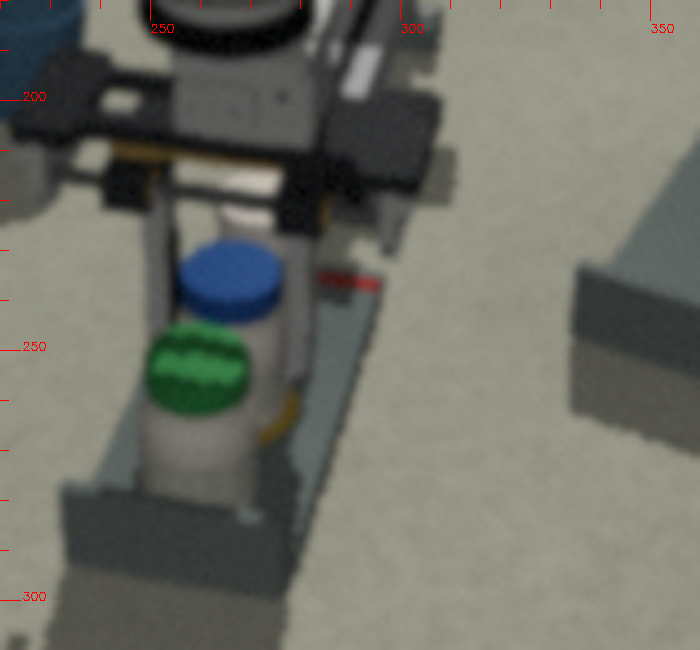

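The jar sits centred on the yellow rim (scene about (343,222)), still about 1–2 mm high. Setting it down, releasing and retreating upward.

```bash
python3 -m creep '[{"dr":[0,0,0],"slide":[0,0.0015,-0.0005],"gripper":0.04},{"dr":[0,0,0],"slide":[0,0.0018,-0.0005],"gripper":0.04},{"dr":[0,0,0],"slide":[0,0.0018,-0.0005],"gripper":0.04},{"dr":[0,0,0],"slide":[0,0.0015,-0.0005],"gripper":0.06},{"dr":[0,0,0],"slide":[0,0.0015,-0.0005],"gripper":0.07},{"dr":[0,0,0],"slide":[0,0.0015,-0.0005],"gripper":0.08},{"dr":[0,0,0],"slide":[0,0.0015,-0.0005],"gripper":0.08},{"dr":[0,0,0],"slide":[0,-0.02,-0.0005],"gripper":0.08},{"dr":[0,0,0],"slide":[0,-0.07,-0.0005],"gripper":0.08},{"dr":[0,0,0],"slide":[0,-0.13,-0.0005],"gripper":0.08},{"dr":[0,0,0],"slide":[0,-0.16,-0.0005],"gripper":0.08},{"dr":[0,0,0],"slide":[0,-0.16,-0.0005],"gripper":0.08},{"dr":[0,0,0],"slide":[0,-0.16,-0.0005],"gripper":0.08}]'
python3 - <<'E'
from h import *
plan([.60,-.20,.21],[.994,.11,0]); snap('scene','s5');snap('wrist','w5');snap('side','d5'); crop('s5',270,140,410,260,5,'c9'); crop('d5',220,130,360,310,4,'c10')
E
```

```text
t: 7.95
tool_pos: [0.5586, 0.1465, 0.2066]
ee_rot: [0.527, -0.526, 0.473, -0.471]
contact_force: [-0.1, -0.1, -1.8]
gripper_width: 0.0799
t 7.95 pos [0.5586 0.1465 0.2066] gw 0.07989579549900376 F [-0.0983 -0.1094 -1.7663] 
R [[0.10915746971439047, -0.00135055178545479, 0.9940235524450249], [-0.9940228953855927, 0.001631577937175055, 0.10915961433917915], [-0.0017692526092470406, -0.9999977569791396, -0.0011643804768820543]]
slide [ 0.349  -0.004   0.0033]
dr [ 0.0667 -0.0481 -0.1014]
```

View pics/c9.png

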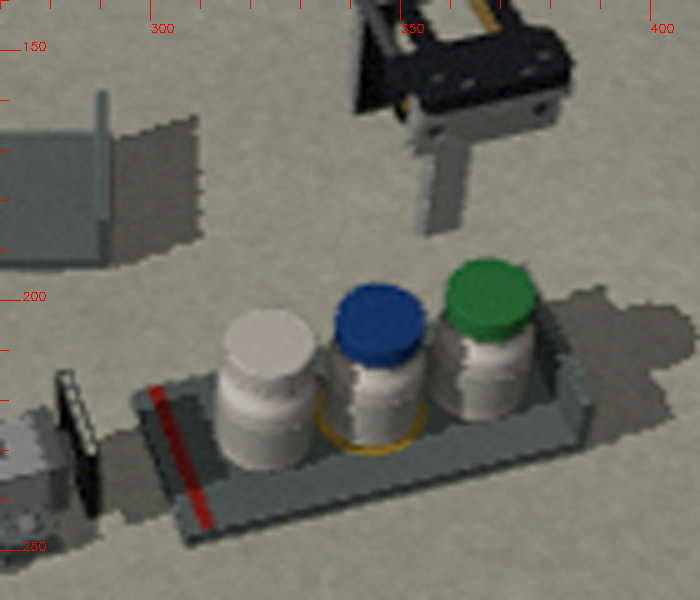

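View pics/w5.png

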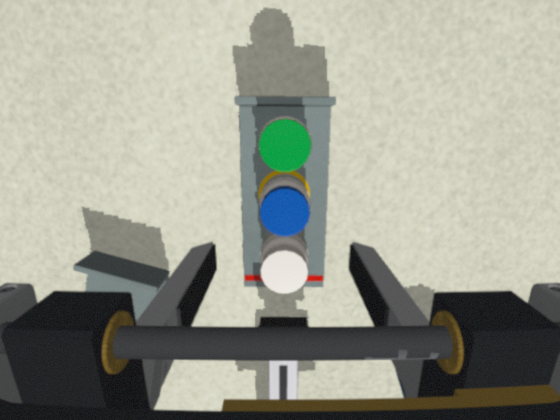

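View pics/c10.png

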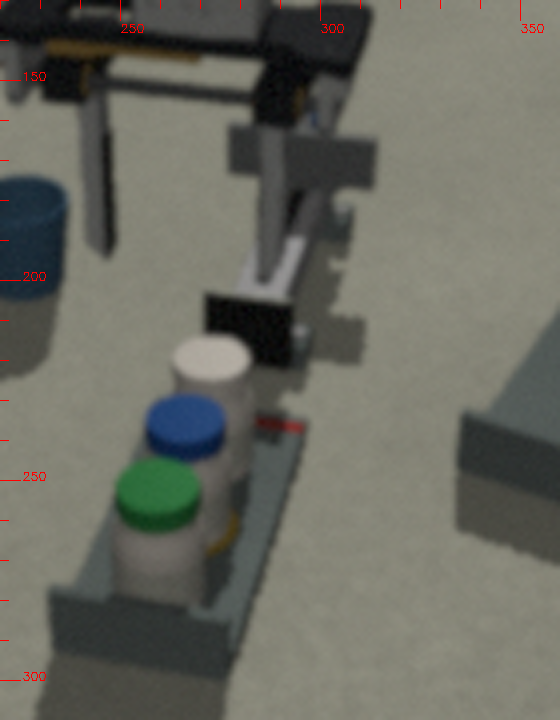

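All three jars are upright. The blue cap (scene 346,205) stands on the spot with a yellow rim showing, and nothing else moved. Moving above the handle to look.

```bash
python3 -m creep '[{"dr":[0,0,0],"slide":[0.05,0,0.002],"gripper":0.08},{"dr":[0,0,0],"slide":[0.11,0,0.002],"gripper":0.08},{"dr":[0,0,0],"slide":[0.17,0,0.002],"gripper":0.08},{"dr":[0,0,0],"slide":[0.23,0,0.002],"gripper":0.08},{"dr":[0,0,0],"slide":[0.29,0,0.002],"gripper":0.08},{"dr":[0,0,0],"slide":[0.34,0,0.002],"gripper":0.08},{"dr":[0,0,0],"slide":[0.3615,0,0.002],"gripper":0.08},{"dr":[0,0,0],"slide":[0.3615,0,0.002],"gripper":0.08},{"dr":[0,0,0],"slide":[0.3615,0,0.002],"gripper":0.08}]'
python3 - <<'E'
from h import *
plan([.60,-.2126,.21],[.994,.11,0]); snap('wrist','w6'); snap('scene','s6')
c=load('s5');w=load('w5');d=load('d5')
print('blue',tri([(c,270+379/5,140+312/5),(w,284.5,211),(d,220+186/4,130+424/4)]))
crop('w6',160,100,400,280,3,'c11')
E
```

```text
t: 9.22
tool_pos: [0.5998, -0.2108, 0.2051]
ee_rot: [-0.527, 0.527, -0.473, 0.47]
contact_force: [0.9, 0.0, -0.4]
gripper_width: 0.0801
t 9.225 pos [ 0.5998 -0.2108  0.2051] gw 0.0800890705270333 F [ 0.9072  0.0262 -0.3644] 
R [[0.11087672949604765, -0.003449651487542782, 0.9938281796975141], [-0.9938296770051371, 0.0026209578514145293, 0.11088599408313754], [-0.0029872998049717547, -0.9999906151982405, -0.0031377627889331294]]
slide [ 0.0018 -0.0049 -0.0001]
dr [ 0.1799  0.0513 -0.1711]
blue (array([0.559 , 0.1469, 0.09  ]), [np.float64(0.002242846433383123), np.float64(0.0020616985246895937), np.float64(0.0016698009402422288)])
```

View pics/c11.png

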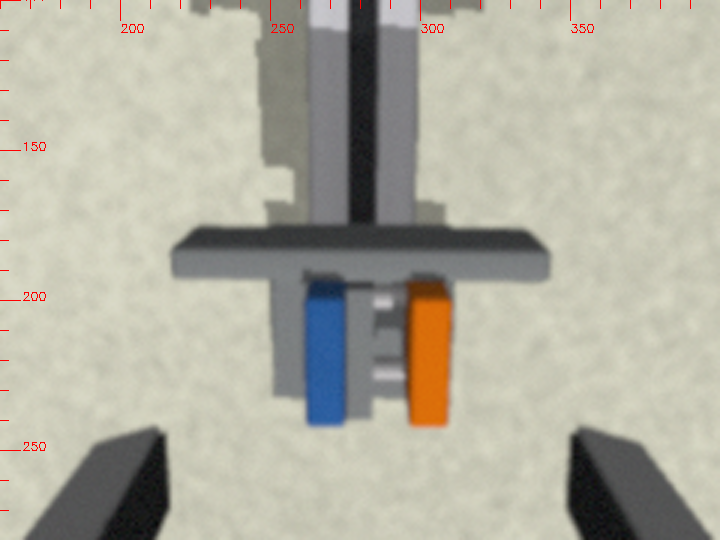

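View pics/w6.png

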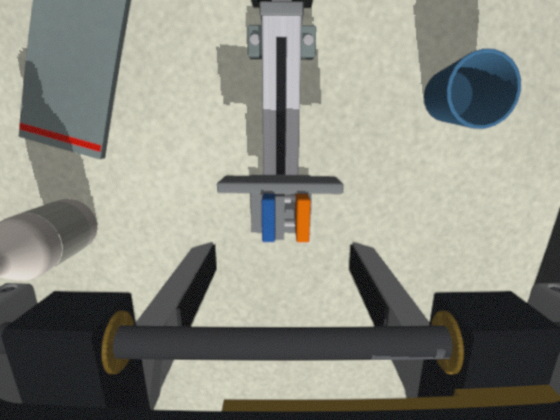

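Wrist crop: fin top at cols 262–275, rows 199–242. Lever top at cols 296–310, rows 199–242. Cross-bar top rear edge at row 192.5, spanning cols 217–343.

```bash
python3 - <<'E'
from h import *
w=load('w6');s=load('s6');s0=load('scene0')
f=lambda x,y,z: onz(w,160+x/3,100+y/3,z)
ex=np.array([.994,.109,0]);ey=np.array([-.109,.994,0])
for n,x,y,z in [('fin outer front',306,297,.11),('fin outer rear',307,425,.11),('fin in rear',345,425,.11),('lev out front',450,297,.11),('lev out rear',449,425,.11),('lev in rear',410,425,.11),('bar rear L',173,278,.104),('bar rear R',549,280,.104)]:
    X=f(x,y,z); print(n,X,'along x,y',X@ex,X@ey, dep(w,160+x/3,100+y/3))
for n,x,y in [('fin',327,360),('lev',430,360),('bar',360,265)]: print(n,dep(w,160+x/3,100+y/3))
p=np.array(get_obs()['tool_pos']);print('tool',p@ex,p@ey)
# tri check: fin rear outer corner: scene0
print(tri([(s0,185+72/6,195+197/6),(w,160+307/3,100+425/3)]))
print(tri([(s0,185+80/6,195+250/6),(w,160+410/3,100+425/3)]))
# mark & row
for X in [(.5654,.0873),(.559,.1469),(.5521,.2069)]: print(np.dot(X,ex[:2]),np.dot(X,ey[:2]))
E
```

```text
fin outer front [ 0.5817 -0.1966  0.11  ] along x,y 0.5567500257247326 -0.25884459057425474 [ 0.5816 -0.1972  0.1076]
fin outer rear [ 0.5856 -0.2349  0.11  ] along x,y 0.5565181949904117 -0.2973278508353962 [ 0.5826 -0.2764 -0.0004]
fin in rear [ 0.5967 -0.2336  0.11  ] along x,y 0.5676735593757081 -0.2972737998617735 [ 0.5982 -0.2749 -0.0011]
lev out front [ 0.6222 -0.192   0.11  ] along x,y 0.5974940083761997 -0.25868739089695264 [ 0.6232 -0.1941  0.1005]
lev out rear [ 0.627  -0.2302  0.11  ] along x,y 0.5981847015879689 -0.2971496719768796 [ 0.6411 -0.2696  0.    ]
lev in rear [ 0.6157 -0.2315  0.11  ] along x,y 0.5867417800422297 -0.29719215305848057 [ 0.6157 -0.2317  0.1094]
bar rear L [ 0.5427 -0.1967  0.104 ] along x,y 0.5179835447444775 -0.2547075196195117 [ 0.5234 -0.2205 -0.0001]
bar rear R [ 0.6505 -0.1851  0.104 ] along x,y 0.6264417550713034 -0.25489600843155513 [ 0.6724 -0.2043  0.0002]
fin [ 0.5895 -0.2146  0.1095]
lev [ 0.619  -0.2112  0.1096]
bar [ 0.5959 -0.1868  0.1046]
tool 0.5734282055117044 -0.2747382148159679
(array([ 0.586 , -0.2337,  0.1108]), [np.float64(0.0009340254240535112), np.float64(0.0009340254240535209)])
(array([ 0.6154, -0.2307,  0.1127]), [np.float64(0.00021146453166179545), np.float64(0.00021146453166183643)])
0.5715233000000001 0.0251476
0.5716581000000001 0.08508759999999999
0.5713395 0.1454797
```

```bash
python3 -m creep '[{"dr":[0.2,0,-0.2],"slide":[0.005,0.01,-0.0015],"gripper":0.076},{"dr":[0.2,0,-0.2],"slide":[0.005,0.04,-0.0015],"gripper":0.076},{"dr":[0.2,0,-0.2],"slide":[0.005,0.075,-0.0015],"gripper":0.076},{"dr":[0.2,0,-0.2],"slide":[0.005,0.105,-0.0015],"gripper":0.076},{"dr":[0.2,0,-0.2],"slide":[0.005,0.122,-0.0015],"gripper":0.076},{"dr":[0.2,0,-0.2],"slide":[0.005,0.129,-0.0015],"gripper":0.076},{"dr":[0.2,0,-0.2],"slide":[0.005,0.129,-0.0015],"gripper":0.076},{"dr":[0.2,0,-0.2],"slide":[0.005,0.129,-0.0015],"gripper":0.076}]'
python3 - <<'E'
from h import *
plan([.60,-.2126,.075],[.994,.11,0]); snap('wrist','w7'); snap('scene','s7')
ex=np.array([.994,.109,0]);ey=np.array([-.109,.994,0]);p=np.array(get_obs()['tool_pos']);print('tool',p@ex,p@ey)
crop('s7',180,160,320,280,5,'c12')
E
```

```text
t: 10.32
tool_pos: [0.5996, -0.2159, 0.0782]
ee_rot: [0.527, -0.527, 0.47, -0.473]
contact_force: [-0.1, -0.3, -0.3]
gripper_width: 0.0762
t 10.325 pos [ 0.5996 -0.2159  0.0782] gw 0.07617211669914704 F [-0.0743 -0.3072 -0.3268] 
R [[0.11170007822789874, 0.003737116652410999, 0.9937349377389363], [-0.9937378569112063, -0.0024552280709880248, 0.11170963967644976], [0.0028573178689278445, -0.9999900028571514, 0.0034394651255973963]]
slide [-0.0032  0.0032  0.0007]
dr [-0.1972  0.0988  0.1635]
tool 0.5723496842171877 -0.2799391492277561
```

View pics/c12.png

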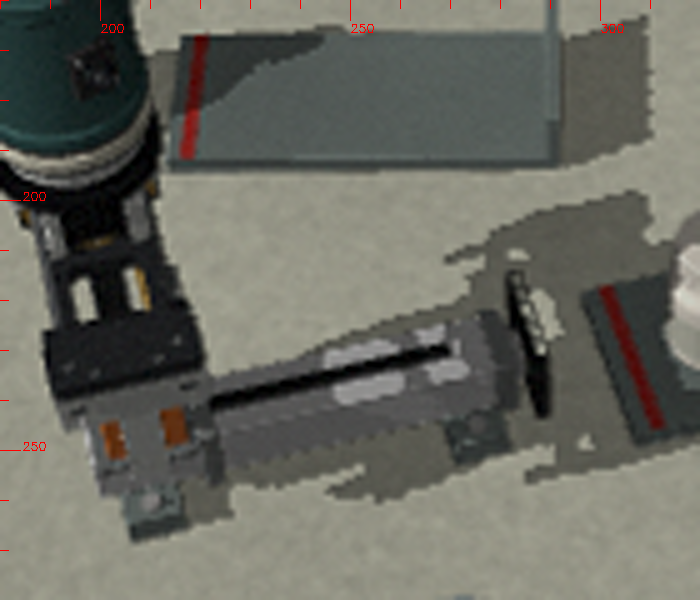

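View pics/w7.png

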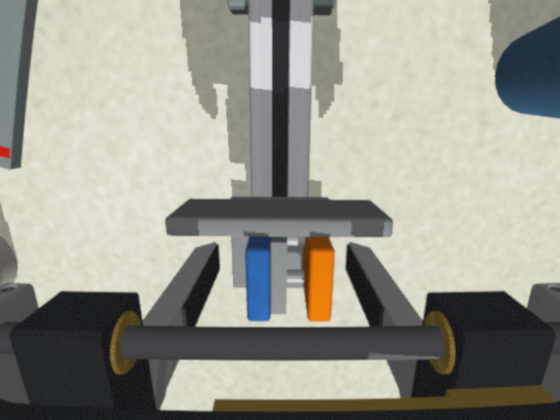

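Fingers straddle the stem behind the bar with clear gaps on both sides. Pushing part of the way first, then measuring.

```bash
python3 -m creep '[{"dr":[-0.2,0,0.2],"slide":[-0.005,0.003,0],"gripper":0.076},{"dr":[-0.2,0,0.2],"slide":[-0.01,0.003,0],"gripper":0.076},{"dr":[-0.2,0,0.2],"slide":[-0.018,0.003,0],"gripper":0.076},{"dr":[-0.2,0,0.2],"slide":[-0.026,0.003,0],"gripper":0.076},{"dr":[-0.2,0,0.2],"slide":[-0.034,0.003,0],"gripper":0.076},{"dr":[-0.2,0,0.2],"slide":[-0.042,0.003,0],"gripper":0.076},{"dr":[-0.2,0,0.2],"slide":[-0.05,0.003,0],"gripper":0.076},{"dr":[-0.2,0,0.2],"slide":[-0.05,0.003,0],"gripper":0.076},{"dr":[-0.2,0,0.2],"slide":[-0.05,0.003,0],"gripper":0.076}]'
python3 - <<'E'
from h import *
plan([.60,-.2126,.075],[.994,.11,0]); snap('wrist','w8'); snap('scene','s8')
ex=np.array([.994,.109,0]);ey=np.array([-.109,.994,0]);p=np.array(get_obs()['tool_pos']);print('tool',p@ex,p@ey)
crop('s8',260,190,340,260,9,'c13')
E
```

```text
t: 11.55
tool_pos: [0.5941, -0.1659, 0.075]
ee_rot: [0.528, -0.527, 0.471, -0.471]
contact_force: [1.8, -2.2, -0.4]
gripper_width: 0.0763
t 11.55 pos [ 0.5941 -0.1659  0.075 ] gw 0.07632825535246449 F [ 1.8284 -2.1733 -0.4023] 
R [[0.1119184716624535, 3.8075385983604715e-05, 0.993717391540978], [-0.993716920859181, 0.000978343257599823, 0.1119183811651096], [-0.0009679353744122543, -0.9999995206972527, 0.00014733083747198172]]
slide [ 0.047  -0.      0.0006]
dr [-0.0084  0.111  -0.0555]
tool 0.5724288741676609 -0.22999514256544246
```

View pics/c13.png

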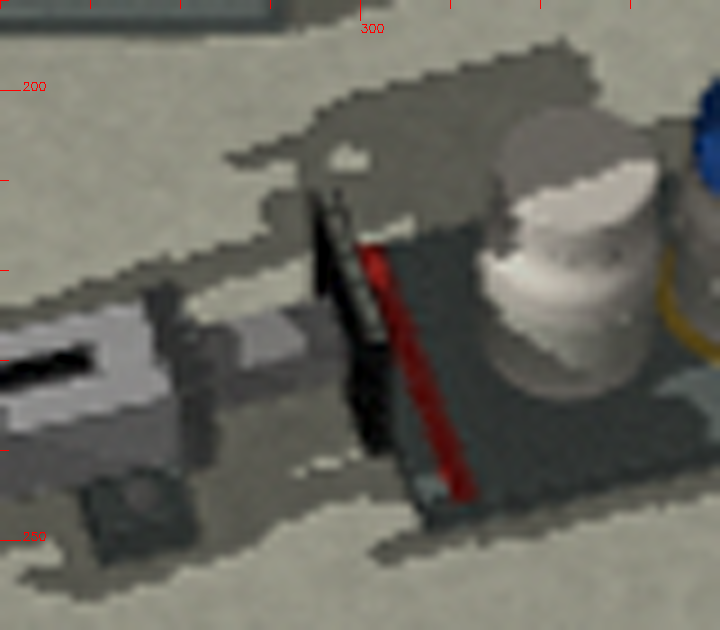

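View pics/w8.png

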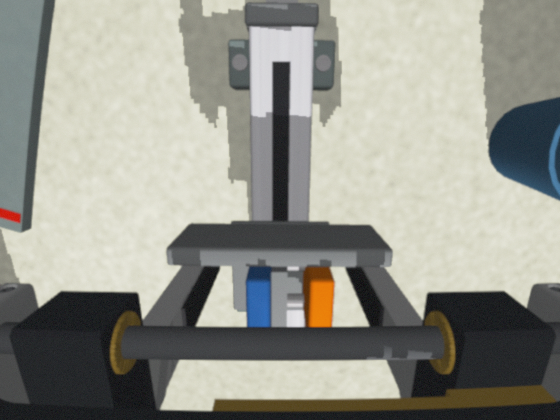

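```bash
python3 - <<'E'
from h import *
ex=np.array([.994,.109,0]);ey=np.array([-.109,.994,0])
c=load('s8'); f=lambda x,y,z:onz(c,260+x/9,190+y/9,z)
def ry(a,b,z):
    A,B=f(*a,z),f(*b,z); M=(A+B)/2; print(A,B,np.linalg.norm(A-B),'x',M@ex,'y',M@ey,A@ey,B@ey)
ry((336,195),(374,335),.07); ry((371,247),(465,500),.012)
# s0 line / mark in same frame
c=load('scene0'); f=lambda x,y,z:onz(c,185+x/6,195+y/6,z)
ry((588,118),(622,215),.07); ry((697,135),(762,302),.012)
crop('s8',285,200,320,245,16,'c14')
E
```

```text
[0.548  0.0215 0.07  ] [0.5996 0.0228 0.07  ] 0.05163643952288569 x 0.5727621529845659 y -0.04052440744788159 -0.03832834963691682 -0.04272046525884636
[0.5232 0.0369 0.012 ] [0.6194 0.0461 0.012 ] 0.09670142364282658 x 0.5723916016173544 y -0.021017841118419 -0.020332053347444236 -0.021703628889393776
[ 0.5511 -0.0165  0.07  ] [ 0.605  -0.0111  0.07  ] 0.05412933480408798 x 0.5730616960763193 y -0.0767146899165547 -0.0764750604441945 -0.07695431938891487
[0.5233 0.0367 0.012 ] [0.6189 0.0471 0.012 ] 0.09612787598474207 x 0.5722503978548761 y -0.020597424584612 -0.020532389750582546 -0.020662459418641442
```

View pics/c14.png

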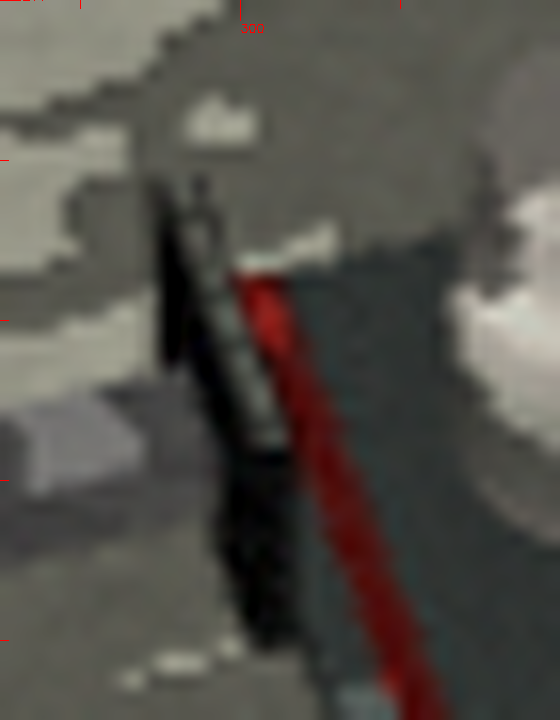

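```bash
python3 - <<'E'
from h import *
crop('w8',150,190,410,300,3,'c15')
E
```

```text
(no output)
```

View pics/c15.png

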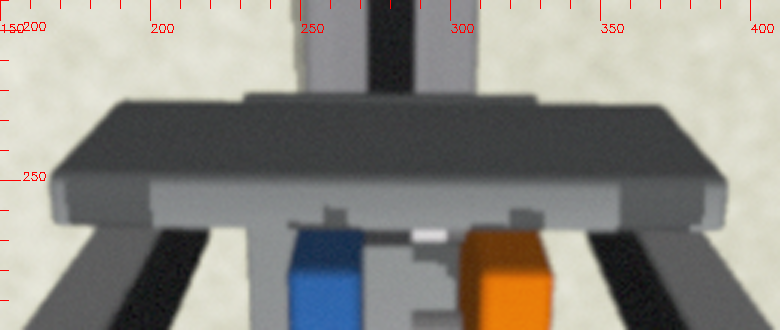

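```bash
python3 - <<'E'
from h import *
ex=np.array([.994,.109,0]);ey=np.array([-.109,.994,0])
w=load('w8')
for n,x,y,z in [('bar rear L',60,223,.104),('bar rear mid',250,227,.104),('bar rear R',715,229,.104),('bar front mid',400,180,.104),('lev front out',551,271,.11),('lev front in',482,271,.11),('fin out',290,271,.11),('fin in',361,271,.11)]:
    X=onz(w,150+x/3,190+y/3,z); print(n,X,X@ex,X@ey)
E
```

```text
bar rear L [ 0.54   -0.1601  0.104 ] 0.5192602939228559 -0.21802796732156876
bar rear mid [ 0.5706 -0.1572  0.104 ] 0.5499961302804899 -0.21844746398944903
bar rear R [ 0.645  -0.1492  0.104 ] 0.6248679530525392 -0.21861689294463177
bar front mid [ 0.5935 -0.1464  0.104 ] 0.5740222728773754 -0.21023550694348875
lev front out [ 0.6184 -0.1565  0.11  ] 0.5976000568677162 -0.22296222347800707
lev front in [ 0.6077 -0.1577  0.11  ] 0.5868345890540562 -0.2229738205760845
fin out [ 0.578  -0.1611  0.11  ] 0.5569367635430406 -0.22310927959950222
fin in [ 0.589  -0.1598  0.11  ] 0.5679986086506574 -0.22304148643571742
```

Both estimates put the line about 20 mm short of the mark: scene view y = −0.0405 against −0.021, and wrist view of the bar −0.0414. Pushing 20 mm further.

```bash
python3 -m creep '[{"dr":[0,0.1,0],"slide":[-0.006,0,0],"gripper":0.076},{"dr":[0,0.1,0],"slide":[-0.012,0,0],"gripper":0.076},{"dr":[0,0.1,0],"slide":[-0.017,0,0],"gripper":0.076},{"dr":[0,0.1,0],"slide":[-0.0203,0,0],"gripper":0.076},{"dr":[0,0.1,0],"slide":[-0.0203,0,0],"gripper":0.076},{"dr":[0,0.1,0],"slide":[-0.0203,0,0],"gripper":0.076},{"dr":[0,0.1,0],"slide":[-0.0203,0,0],"gripper":0.076}]'
python3 - <<'E'
from h import *
plan([.60,-.2126,.075],[.994,.11,0]); snap('wrist','w9'); snap('scene','s9'); snap('side','d9')
ex=np.array([.994,.109,0]);ey=np.array([-.109,.994,0]);p=np.array(get_obs()['tool_pos']);print('tool',p@ex,p@ey)
crop('s9',285,200,325,250,12,'c16');crop('w9',150,190,410,300,3,'c17'); crop('d9',220,160,330,270,6,'c18')
E
```

```text
t: 12.52
tool_pos: [0.5918, -0.1461, 0.0751]
ee_rot: [0.527, -0.526, 0.472, -0.472]
contact_force: [2.2, -2.4, -1.2]
gripper_width: 0.0759
t 12.525 pos [ 0.5918 -0.1461  0.0751] gw 0.0758655194139155 F [ 2.1943 -2.4119 -1.2081] 
R [[0.1097755967852401, -3.4355345024827955e-05, 0.9939563960104862], [-0.9939559098631494, 0.000985852604714177, 0.10977557716887892], [-0.0009836658798082487, -0.9999995134570576, 7.407485980204243e-05]]
slide [0.067  0.     0.0008]
dr [-0.0043 -0.0125 -0.0564]
tool 0.5723686855419104 -0.2097368998824674
```

View pics/c16.png

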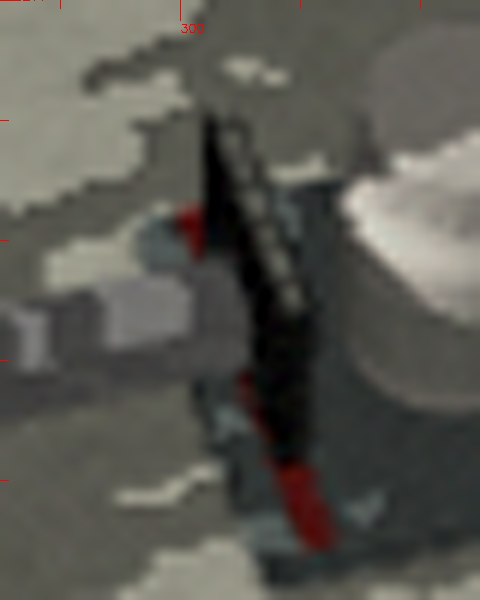

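View pics/c17.png

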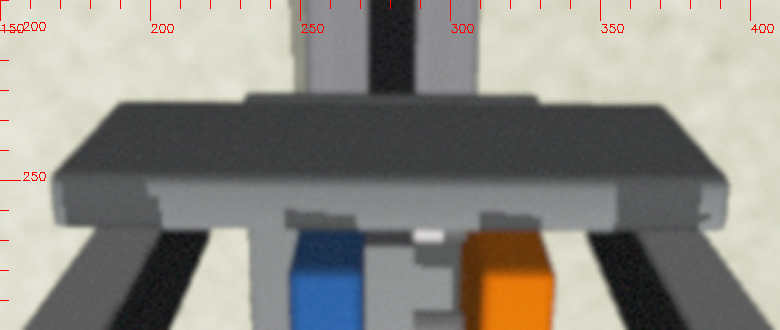

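View pics/c18.png

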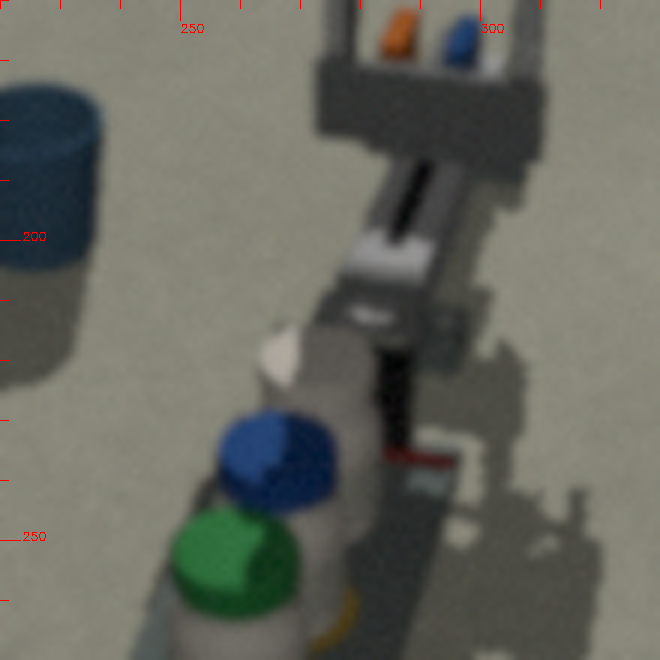

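```bash
python3 - <<'E'
from h import *
ex=np.array([.994,.109,0]);ey=np.array([-.109,.994,0])
c=load('s9');f=lambda x,y,z:onz(c,285+x/12,200+y/12,z)
A,B=f(228,130,.07),f(293,303,.07);print('line',A@ey,B@ey,np.linalg.norm(A-B))
A=f(323,548,.012);print('mark end',A@ex,A@ey)
print('foot bottom edges z=.016',[ (f(x,y,.016)@ex,f(x,y,.016)@ey) for x,y in[(275,463),(308,458)]])
w=load('w9')
for x,y in [(60,223),(250,227),(715,229)]:
    X=onz(w,150+x/3,190+y/3,.104);print('bar',X@ey)
# predicted pixel positions of mark centreline raised to foot top
for X in (.5425,.6025): print('exp',(proj(c,[X*ex+(-.0208)*ey+[0,0,.07]])-[285,200])*12)
for X in (.5425,.6025): print('exp+5mm',(proj(c,[(X)*ex+(-.0158)*ey+[0,0,.07]])-[285,200])*12)
E
```

```text
line -0.02102435834935798 -0.021878680607623102 0.04886815880692588
mark end 0.6212551867477464 -0.02119173490171796
foot bottom edges z=.016 [(np.float64(0.599452627005494), np.float64(-0.025228994738904477)), (np.float64(0.6002236410161512), np.float64(-0.01795749535865776))]
bar -0.19791055239041777
bar -0.19839486702337716
bar -0.19872166529715443
exp [[219.5767 106.2283]]
exp [[304.0743 317.2634]]
exp+5mm [[241.672  101.1102]]
exp+5mm [[326.7613 311.8503]]
```

Line at y = −0.0214, foot bottom centre −0.0216 and mark −0.021, so within 1 mm. The lever is still about 10 mm open (cols 310–334 against fin 247–271). It was held more than 0.2 s; closing now.

```bash
python3 -m creep '[{"dr":[0,0,0],"slide":[-0.0005,0,0],"gripper":0.076},{"dr":[0,0,0],"slide":[-0.0005,0,0],"gripper":0.062},{"dr":[0,0,0],"slide":[-0.0005,0,0],"gripper":0.055},{"dr":[0,0,0],"slide":[-0.0005,0,0],"gripper":0.05},{"dr":[0,0,0],"slide":[-0.0005,0,0],"gripper":0.045},{"dr":[0,0,0],"slide":[-0.0005,0,0],"gripper":0.04},{"dr":[0,0,0],"slide":[-0.0005,0,0],"gripper":0.035},{"dr":[0,0,0],"slide":[-0.0005,0,0],"gripper":0.03},{"dr":[0,0,0],"slide":[-0.0005,0,0],"gripper":0.026},{"dr":[0,0,0],"slide":[-0.0005,0,0],"gripper":0.024},{"dr":[0,0,0],"slide":[-0.0005,0,0],"gripper":0.024},{"dr":[0,0,0],"slide":[-0.0005,0,0],"gripper":0.024}]' 30
python3 - <<'E'
from h import *
plan([.60,-.2126,.075],[.994,.11,0]); snap('wrist','w10'); snap('scene','s10')
ex=np.array([.994,.109,0]);ey=np.array([-.109,.994,0]);p=np.array(get_obs()['tool_pos']);print('tool',p@ex,p@ey)
crop('s10',285,200,325,250,12,'c19');crop('w10',150,190,410,300,3,'c20')
E
```

```text
t: 14.18
tool_pos: [0.5899, -0.146, 0.0755]
ee_rot: [-0.526, 0.527, -0.473, 0.471]
contact_force: [-4.2, -3.0, 3.0]
gripper_width: 0.0312
t 14.175 pos [ 0.5899 -0.146   0.0755] gw 0.03121892035434757 F [-4.1627 -2.9771  2.9509] 
R [[0.10927837741809793, -0.003509796138800425, 0.9940049886997206], [-0.9940107763637309, 0.0005210699644702665, 0.10928085357858947], [-0.0009014996620800297, -0.9999937048887639, -0.0034318335045688264]]
slide [0.0673 0.0004 0.0027]
dr [ 0.1966 -0.0411 -0.0517]
tool 0.570502351128593 -0.2094147994782869
```

View pics/c19.png

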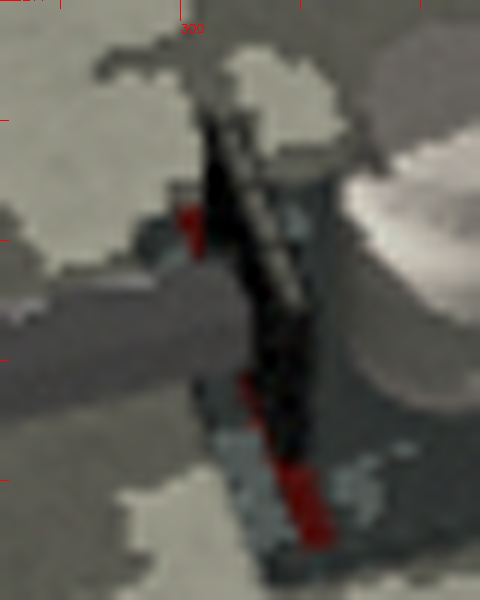

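View pics/c20.png

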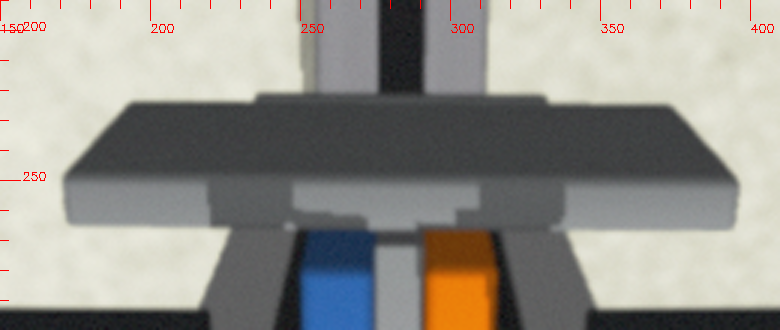

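The lever is home: outer span 195 px ≈ 32 mm, opening 31.2 mm. The foot is unchanged at the mark. A short hold to confirm it is steady.

```bash
python3 -m creep '[{"dr":[0,0,0],"slide":[-0.0003,0,0],"gripper":0.024},{"dr":[0,0,0],"slide":[-0.0003,0,0],"gripper":0.024},{"dr":[0,0,0],"slide":[-0.0003,0,0],"gripper":0.024},{"dr":[0,0,0],"slide":[-0.0003,0,0],"gripper":0.024},{"dr":[0,0,0],"slide":[-0.0003,0,0],"gripper":0.024}]' 30
python3 - <<'E'
from h import *
plan([.60,-.2126,.075],[.994,.11,0]); snap('wrist','w11'); snap('scene','s11'); snap('side','d11')
ex=np.array([.994,.109,0]);ey=np.array([-.109,.994,0])
w=load('w11');s=load('s11');s9=load('s9')
crop('s11',180,160,400,260,3,'c21');crop('w11',150,190,410,300,3,'c22')
a=s9['pixels'][205:245,300:315].astype(int);b=s['pixels'][205:245,300:315].astype(int);print(abs(a-b).mean())
E
```

```text
t: 14.9
tool_pos: [0.5899, -0.1457, 0.0755]
ee_rot: [-0.526, 0.527, -0.473, 0.471]
contact_force: [-0.6, -3.6, 0.0]
gripper_width: 0.031
t 14.9 pos [ 0.5899 -0.1457  0.0755] gw 0.030968101470460644 F [-0.616  -3.6393  0.0245] 
R [[0.10927661806593073, -0.00364778342251465, 0.9940046853109774], [-0.9940110098209072, 0.00046034572695552445, 0.1092790027252814], [-0.0008562119440269633, -0.9999932408561141, -0.003575631859238926]]
slide [0.0676 0.0005 0.0028]
dr [ 0.2049 -0.0412 -0.0491]
14.901111111111112
```

View pics/c21.png

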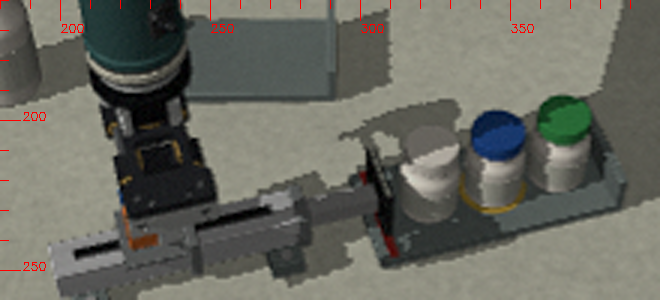

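View pics/c22.png

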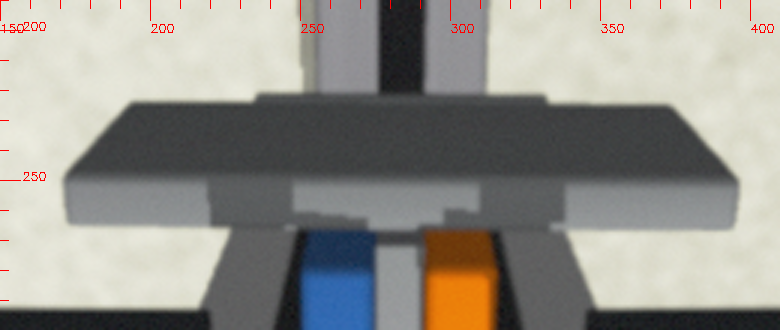

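The arm is steady: tool moved 0.3 mm, spring force −3.6 N carried, jars upright, foot over the mark. Handing in.

```bash
python3 -c "
from bench import *
print(finish_job()); print(get_obs()['t'])"
```

```text
the job is handed in; nothing more can be done
None
the job is handed in; nothing more can be done
```

I stood the blue-capped jar on the empty middle spot and released it. I then pushed the leg out with the lever still open until its white line lay over the red mark, and squeezed the lever home. The job was handed in at about 14.9 s with the lever and fin still gripped at a 30 N setting; `finish_job` reported no verdict.

What the last checks showed:
- **Jar:** its measured position is (0.559, 0.147), against the spot at (0.559–0.560, 0.147). All three jars looked upright in the last scene picture.
- **Leg:** before the squeeze, the white line was within about 1 mm of the red mark, with the lever about 10 mm open. In the last pictures the foot had not visibly moved.
- **Lever:** stem width about 32 mm and gripper opening 31 mm, so it is closed. In the last hold the tool moved 0.3 mm while carrying about 3.6 N of spring force.
- **Fingertip forces:** I inferred these from the grip setting; they were not measured separately for fin and lever.

One thing differed from what I expected. Closing the fingers pulled the tool about 2 mm towards the fin, with a sideways force of about 4 N. After I re-commanded the actual pose, that dropped to about 0.6 N.

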